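Put away bolt carriers and bearing cartons after a gearbox job

TASK

Clear the bench after the gearbox job: hang every bolt carrier by its handle on a hook of the green rack, one to a hook, without tipping it over, and stack all the bearing cartons flat (either broad face up) in a single column inside the yellow taped rectangle, lined up with the tape and flush with one another. A carrier may be standing on the taped place, and the number of carriers and cartons differs from day to day; leave the other things on the bench where they are.

Things in the scene. Friction and masses are not known exactly. Their poses are not given: they have to be found in the camera images.
- rack: Green hook rack fixed to the bench: rail 400 mm long (its y), 20 mm deep, top at 184 mm, on posts at y = +-190 mm with low feet. Origin on the bench under the rail's middle. Three 8 mm round steel pegs stick out to its -x at y = +125, 0, -125 mm: level, top side 180 mm above the bench, as far as x = -85 mm, then the end turns up, to 196 mm above the bench at x = -101 mm.
- hook0 (a point): Seat of hook 0 (y = +125 mm on the rack): the point on the top side of the peg, 180 mm above the bench, 47 mm in front (-x) of the rail's centre plane. Axes as the rack's: the peg runs along x, its free upturned end towards -x.
- hook1 (a point): Seat of hook 1 (y = 0 mm on the rack): the point on the top side of the peg, 180 mm above the bench, 47 mm in front (-x) of the rail's centre plane. Axes as the rack's: the peg runs along x, its free upturned end towards -x.
- hook2 (a point): Seat of hook 2 (y = -125 mm on the rack): the point on the top side of the peg, 180 mm above the bench, 47 mm in front (-x) of the rail's centre plane. Axes as the rack's: the peg runs along x, its free upturned end towards -x.
- carrier_a: Bolt carrier, blue tray 70 (its x) x 96 (its y) x 40 mm high, bolts fixed in it; upright handle 10 mm thick in its y-z plane: black grip bar 80 mm long (y), 90 to 122 mm above the underside, to pinch across x; below it a hand hole 56 mm wide (y), 40 to 90 mm high. 0.3 kg, same either way round. Origin: centre of underside, z up. May be absent.
- carrier_a_eye (a point): Middle of the underside of the grip bar of carrier_a (top of the hand hole), 90 mm above the carrier's underside; this rests on the peg when it hangs.
- carrier_b: Bolt carrier, red tray 70 (its x) x 96 (its y) x 40 mm high, bolts fixed in it; upright handle 10 mm thick in its y-z plane: black grip bar 80 mm long (y), 90 to 122 mm above the underside, to pinch across x; below it a hand hole 56 mm wide (y), 40 to 90 mm high. 0.3 kg, same either way round. Origin: centre of underside, z up. May be absent.
- carrier_b_eye (a point): Middle of the underside of the grip bar of carrier_b (top of the hand hole), 90 mm above the carrier's underside; this rests on the peg when it hangs.
- carrier_c: Bolt carrier, white tray 70 (its x) x 96 (its y) x 40 mm high, bolts fixed in it; upright handle 10 mm thick in its y-z plane: black grip bar 80 mm long (y), 90 to 122 mm above the underside, to pinch across x; below it a hand hole 56 mm wide (y), 40 to 90 mm high. 0.3 kg, same either way round. Origin: centre of underside, z up. May be absent.
- carrier_c_eye (a point): Middle of the underside of the grip bar of carrier_c (top of the hand hole), 90 mm above the carrier's underside; this rests on the peg when it hangs.
- mark: Stacking place: rectangle of 10 mm wide yellow tape on the bench (no height), inside 106 mm (its x) x 72 mm (its y). Origin at its centre on the bench. A carrier may stand on it at the start.
- carton_a: Closed bearing carton, brown cardboard with a green band near its +x end, 90 mm (its x) x 56 mm (its y) x 36 mm high, 0.22 kg. Origin at the centre of the broad face that starts downward, z from there to the other broad face; alike either way up. May be absent.
- carton_b: Closed bearing carton, brown cardboard with a red band near its +x end, 90 mm (its x) x 56 mm (its y) x 36 mm high, 0.22 kg. Origin at the centre of the broad face that starts downward, z from there to the other broad face; alike either way up. May be absent.
- carton_c: Closed bearing carton, brown cardboard with a blue band near its +x end, 90 mm (its x) x 56 mm (its y) x 36 mm high, 0.22 kg. Origin at the centre of the broad face that starts downward, z from there to the other broad face; alike either way up. May be absent.
- carton_d: Closed bearing carton, brown cardboard with a yellow band near its +x end, 90 mm (its x) x 56 mm (its y) x 36 mm high, 0.22 kg. Origin at the centre of the broad face that starts downward, z from there to the other broad face; alike either way up. May be absent.
- spray_can: Bystander: red spray can, diameter 60, height 180 mm, upright. Origin under its centre.
- paint_cup: Bystander: white paint cup with lid, diameter 72, height 100 mm. Origin under its centre.
- tape_roll: Bystander: blue roll of tape lying flat, diameter 70, height 25 mm. Origin under its centre.
- rubber_bush: Bystander: black rubber bush, diameter 36, height 30 mm. Origin under its centre.
- brass_bush: Bystander: brass bush, diameter 26, height 20 mm. Origin under its centre.
- wrench: Bystander: steel wrench, about 180 mm long, lying flat along its x; origin near its middle.
- screwdriver: Bystander: screwdriver, 200 mm long, red handle 26 mm thick, lying along its x; origin at its middle.

How it is judged:
At the end, for the whole second after the job is handed in: Each carrier hangs on a peg: grip bar underside within 35 mm of a seat, borne by the rack, tilt < 0.35 rad, at rest. Each carton lies flat (0.08 rad), at rest, centre within 16 mm of the tape rectangle, 10 mm of the other cartons in plan, and within 0.12 rad of its direction ((distance between carrier_a_eye and hook0 below 0.035 m or distance between carrier_a_eye and hook1 below 0.035 m or distance between carrier_a_eye and hook2 below 0.035 m) and contact force between each of carrier_a, carrier_b, carrier_c and rack above 0.5 N and angle between each of carrier_a, carrier_b, carrier_c's own z axis and vertical below 0.35 rad and linear speed of each of carrier_a, carrier_b, carrier_c below 0.06 m/s and (distance between carrier_b_eye and hook0 below 0.035 m or distance between carrier_b_eye and hook1 below 0.035 m or distance between carrier_b_eye and hook2 below 0.035 m) and (distance between carrier_c_eye and hook0 below 0.035 m or distance between carrier_c_eye and hook1 below 0.035 m or distance between carrier_c_eye and hook2 below 0.035 m) and horizontal distance between each of carton_a, carton_b, carton_c, carton_d and mark below 0.016 m and (angle between carton_a's own z axis and vertical below 0.08 rad or angle between carton_a's own z axis and vertical above 3.0616 rad) and angle between the x axis of each of carton_a, carton_b, carton_c, carton_d and the x axis of mark, either way round below 0.12 rad and linear speed of each of carton_a, carton_b, carton_c, carton_d below 0.03 m/s and horizontal distance between carton_a and carton_b below 0.01 m and horizontal distance between each of carton_a, carton_b and carton_c below 0.01 m and horizontal distance between each of carton_a, carton_b, carton_c and carton_d below 0.01 m and (angle between carton_b's own z axis and vertical below 0.08 rad or angle between carton_b's own z axis and vertical above 3.0616 rad) and (angle between carton_c's own z axis and vertical below 0.08 rad or angle between carton_c's own z axis and vertical above 3.0616 rad) and (angle between carton_d's own z axis and vertical below 0.08 rad or angle between carton_d's own z axis and vertical above 3.0616 rad)); the robot touches nothing.
It fails at once if a bolt carrier is tipped over (angle between any of carrier_a, carrier_b, carrier_c's own z axis and vertical above 0.8 rad).
It fails at once if a bystander is pushed more than 40 mm away (distance of any of spray_can, paint_cup, tape_roll, rubber_bush, brass_bush, wrench, screwdriver from where it was at the start of the episode above 0.04 m).
Of carrier_a, carrier_b, carrier_c only 2 to 3 are there at a start; the rules pass over those that are not, and their reading is None.
Of carton_a, carton_b, carton_c, carton_d only 3 to 4 are there at a start; the rules pass over those that are not, and their reading is None.
At some moment in a run one of carton_a, carton_b, carton_c, carton_d may be knocked a few centimetres aside while the robot is not near it.
It also fails if it takes over 210 s, if anything falls off the work surface, if the arm or the gripper's body presses on something with over 40 N, if the wrist force passes 120 N, or if a joint passes its speed limit or range.

ROBOT

A 6-joint arm with a two-finger parallel gripper is mounted at the origin on the work surface. World frame = base frame: x ahead of the robot, y to its left, z up, the work surface at z = 0. Lengths are in m, angles in rad, forces in N, time in s.
With the tool pointing down it reaches from about 0.425 to 0.95 m from the base axis. Payload 3.5 kg.
Tool frame: the origin (TCP) lies midway between the tips of the shut fingers; the grasp point (between the pads) lies 19 mm behind it; z points along the fingers, y is the line along which they close (so a half turn about z gives the same grasp; the last joint's range is limited). The gripper opens to 85 mm and grips with 20 to 120 N. Pads are 22 mm wide; open, the fingers measure 114 mm over their backs; the gripper's body (76 mm by 85 mm) begins 54 mm behind the grasp point. The pads swing forward as they close: fully open they stand 13 mm farther back than shut.
Start: joints at [1.114, 0.286, 1.577, -0, 1.279, -0.15], TCP at [0.204, 0.643, 0.231] pointing down, gripper open.
Joint ranges: [-2.77, 2.77], [-0.9, 2.22], [0.21, 2.48], [-1.53, 4.67], [0.24, 2.81], [-2.84, 2.84]. Speed limits (rad/s): [2.79, 2.79, 3.14, 3.14, 3.14, 3.14].

INTERFACE

Orientations are given as a unit quaternion [x, y, z, w].
In Python, from plant import ctrl, cams, order gives the robot as it stands.
- The arm moves only by the tool move_arm, never from a script. Its argument "plan" is one flat list of numbers, 7 for each row, row after row: the shift along the world's x, y, z in mm, then the turn, a rotation vector about the world's x, y, z in degrees, then the finger opening in mm, from 0 to 85.4. A call has 1 to 12 rows; each row shifts and turns the commanded pose from where the row before left it; what a row does not reach is not made up. A row lasts 1/10 s, in which the tool goes at most 50 mm and 8.59 degrees, less where a joint would pass 70% of its speed; a pose out of reach is approached as far as the arm can. A call is refused whole if a number of a shift passes 50 or a number of a turn 8.59, either way. A call with a gripper value outside its range is refused whole. The fingers move at their own pace and stop on an object; "newtons" is the grip in N (left out, the last holds). Time passes only in rows, so rows that do not move let the fingers close. It gives the time, the measured TCP pose, the force, the opening and the grip force at its end, in the units of the state.
- ctrl.get_state(): the state, without advancing time (a new reading comes with each control period).
- cams.read_camera(name): name is "scene" or "top"; returns a dict with "color" (400x640x3 uint8, red, green, blue), "fov_y" (degrees; the focal length in pixels is half the picture's height over the tangent of half this angle, whatever the lens; pixels are square), "cx", "cy" (the principal point, pixels), "origin" and "orientation" of the camera in the world. Camera axes: x right, y up, looking along -z (the intrinsics and any distortion apply to the point x, -y, -z); pixel columns grow to the right and rows downward; lengths in m; the calibration is good to about 2 mm. A picture is of the moment at which its call begins. There is no depth.
- order.sign_off(): hands the job in; it is judged then, once.
The state is a dict: "time": time; "qpos": joint angles; "dq": joint speeds; "joint_efforts": joint torques, N m; "eef_pos": TCP position; "tcp_rot": TCP orientation; "contact_force": force on the tool from outside, world axes, zero at the start; "wrist_torque": the same for the moment, N m; "opening": opening from 0.0 (shut) to 1.0 (fully open); "finger_force": force on a finger pad.
Only numpy, scipy, OpenCV 4.12 (cv2) and the standard library are available. Lean on these libraries where they do the work, as an engineer would, in place of code of your own. Each camera call takes 0.05 s, during which the arm holds its last target. There are 200 camera calls.

## Working session

There is one attempt and no reset: what is moved stays moved. The work goes in short steps, Python scripts to look and compute and a tool call to move; the robot and the scene stay as the last step left them, time stands still between calls to the robot, and variables do not carry over. Pictures are saved under pics/ and viewed, at most 14 in all, crops included, and the job is handed in when it is done.

Besides the shell and the picture viewer there is one more tool, called as name(argument=value, ...), one argument or row to a line, values as JSON. move_arm: Moves the arm, as the interface text tells. Its arguments: {"type":"object","properties":{"plan":{"type":"array","items":{"type":"number"}},"newtons":{"type":"number"}},"required":["plan"]}

```bash
mkdir -p pics; cat > h.py <<'E'
import numpy as np, cv2
from scipy.spatial.transform import Rotation as R
from plant import ctrl, cams, order
def shot(n,f=None):
    c=cams.read_camera(n)
    if f: cv2.imwrite('pics/'+f,c['color'][:,:,::-1])
    return c
def ray(c,u,v):
    h=c['color'].shape[0]; f=h/2/np.tan(np.radians(c['fov_y'])/2)
    K=np.array([[f,0,c['cx']],[0,f,c['cy']],[0,0,1]])
    d=np.array(c.get('distortion',np.zeros(5)),float).ravel()
    p=cv2.undistortPoints(np.array([[[u,v]]],float),K,d)[0,0]
    return np.array(c['origin']),R.from_quat(c['orientation']).apply([p[0],-p[1],-1])
def pt(c,u,v,z):
    o,d=ray(c,u,v); return o+d*(z-o[2])/d[2]
def px(c,P):
    h=c['color'].shape[0]; f=h/2/np.tan(np.radians(c['fov_y'])/2)
    q=R.from_quat(c['orientation']).inv().apply(np.array(P)-c['origin'])
    K=np.array([[f,0,c['cx']],[0,f,c['cy']],[0,0,1]])
    d=np.array(c.get('distortion',np.zeros(5)),float).ravel()
    return cv2.projectPoints(np.array([[q[0],-q[1],-q[2]]]),np.zeros(3),np.zeros(3),K,d)[0][0,0]
def st():
    s=ctrl.get_state(); print(s['time'],np.round(s['eef_pos'],4),np.round(R.from_quat(s['tcp_rot']).as_matrix(),3).tolist(),np.round(s['qpos'],3),s['opening'])
E
python3 - <<'E'
from h import *
for n in('scene','top'):
    c=shot(n,n+'0.png'); print({k:v for k,v in c.items() if k!='color'})
st()
E
```

```text
{'fov_y': 53.55784403444447, 'cx': 321.5226631873873, 'cy': 201.0789509478873, 'origin': array([ 1.10946653, -0.65663715,  0.66763885]), 'orientation': array([0.44407856, 0.16276991, 0.30222351, 0.82762379])}
{'fov_y': 49.35998043748647, 'cx': 324.35834214376393, 'cy': 200.98904726993487, 'origin': array([ 0.38093989, -0.03787603,  1.40372159]), 'orientation': array([ 0.06265081, -0.04346199, -0.6970469 ,  0.71295971])}
0.1 [0.2036 0.643  0.23  ] [[-0.953, 0.302, -0.001], [0.302, 0.953, -0.002], [0.0, -0.002, -1.0]] [ 1.114  0.287  1.578 -0.     1.279 -0.15 ] 1.001605951727799
```

View pics/scene0.png

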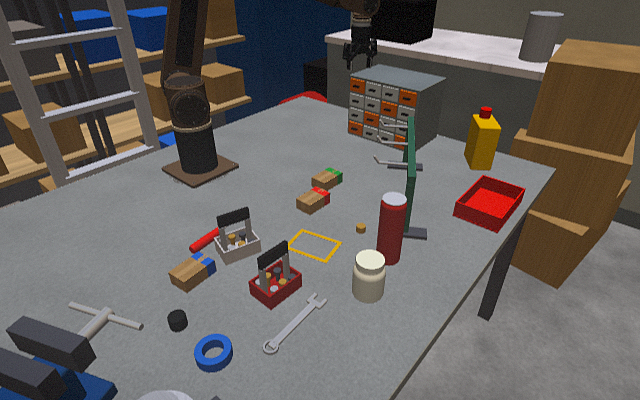

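View pics/top0.png

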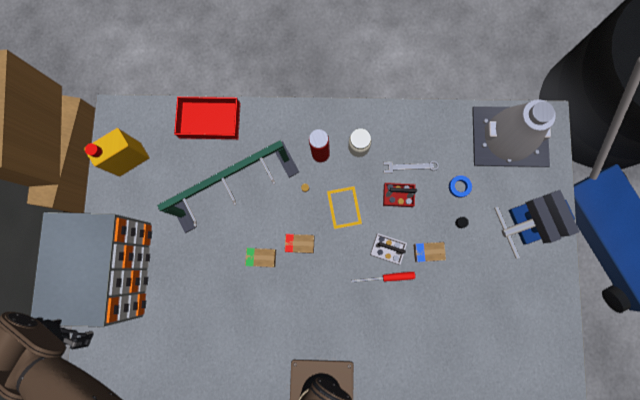

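```bash
python3 - <<'E'
import cv2
a=cv2.imread('pics/top0.png');cv2.imwrite('pics/topc.png',cv2.resize(a[130:290,150:470],None,fx=2.5,fy=2.5,interpolation=cv2.INTER_CUBIC))
a=cv2.imread('pics/scene0.png');cv2.imwrite('pics/scenec.png',cv2.resize(a[110:310,160:440],None,fx=2.8,fy=2.8,interpolation=cv2.INTER_CUBIC))
E
```

```text
(no output)
```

View pics/topc.png

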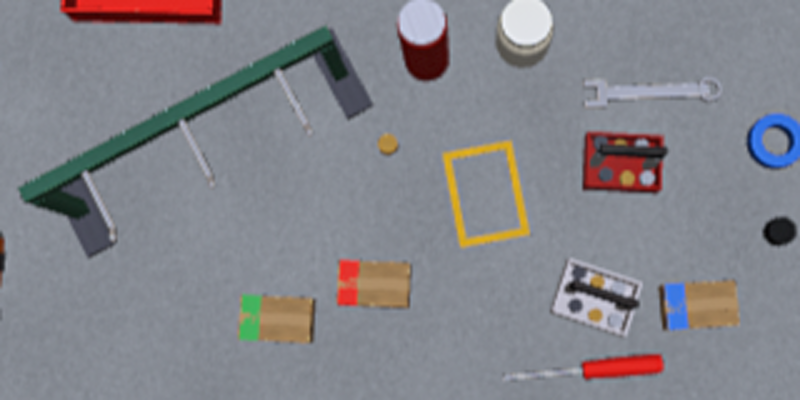

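View pics/scenec.png

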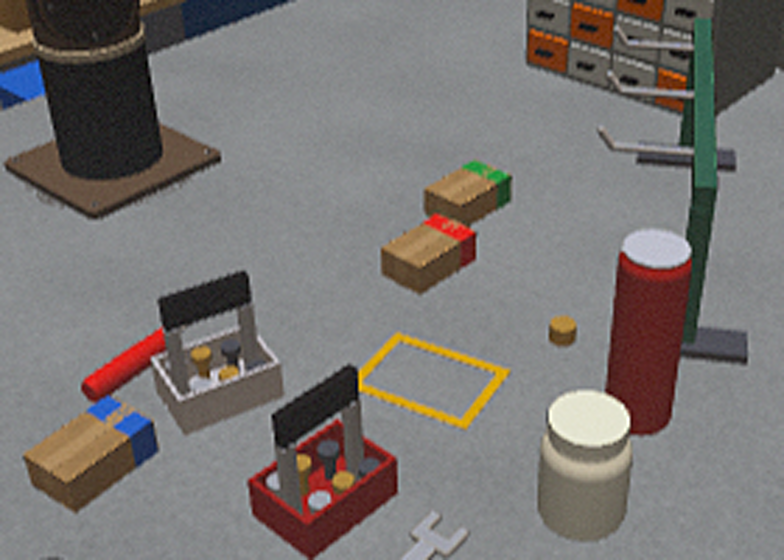

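```bash
cat >> h.py <<'E'
def T(c,x,y,z): return pt(c,(x+.5)/2.5-.5+150,(y+.5)/2.5-.5+130,z)[:2]
def S(c,x,y,z): return pt(c,(x+.5)/2.8-.5+160,(y+.5)/2.8-.5+110,z)[:2]
def rect(P):
    P=np.array(P)*1000
    (cx,cy),(w,h),a=cv2.minAreaRect(P.astype(np.float32))
    if w<h: w,h,a=h,w,a+90
    return np.round([cx,cy,w,h,(a+90)%180-90],1)   # long axis angle
def blobs(c,lo,hi,roi,z,k=3,amin=40):
    u0,v0,u1,v1=roi
    m=cv2.inRange(cv2.cvtColor(c['color'],cv2.COLOR_RGB2HSV),lo,hi)
    m2=np.zeros_like(m);m2[v0:v1,u0:u1]=m[v0:v1,u0:u1]
    m2=cv2.morphologyEx(m2,cv2.MORPH_CLOSE,np.ones((k,k)))
    out=[]
    for q in cv2.findContours(m2,cv2.RETR_EXTERNAL,cv2.CHAIN_APPROX_NONE)[0]:
        if cv2.contourArea(q)>amin:
            out.append((q.reshape(-1,2).mean(0).round(1),rect([pt(c,*p,z)[:2] for p in q.reshape(-1,2)])))
    return out
E
python3 - <<'E'
from h import *
t=shot('top');s=shot('scene')
print('tape t',blobs(t,(15,120,100),(35,255,255),(320,180,370,235),0))
print('tape s',blobs(s,(15,120,100),(35,255,255),(280,220,350,270),0))
for n,r in dict(green=(240,240,282,275),red=(280,228,320,258),blue=(410,236,455,268)).items():
    for b in blobs(t,(0,75,50),(179,255,255),r,.036): print(n,*b)
for n,q in dict(red=[(586,132),(663,135),(660,192),(583,190)],white=[(570,258),(642,278),(627,335),(553,312)]).items():
    P=np.array([T(t,*p,.04) for p in q]);print(n,np.round(P.mean(0)*1000,1),rect(P))
tz=.122
print('bars T', [np.round(T(t,*p,.122)*1000) for p in [(597,153),(666,153),(567,286),(638,305)]])
print('bars S', [np.round(S(s,*p,.122)*1000) for p in [(274,412),(354,368),(160,300),(247,272)]])
print('rail T ends',[np.round(T(t,*p,.184)*1000) for p in [(20,188),(330,28),(26,203),(334,40)]])
print('peg tips T',[np.round(T(t,*p,.196)*1000) for p in [(112,238),(211,183),(308,131)]])
print('peg roots T',[np.round(T(t,*p,.18)*1000) for p in [(85,172),(183,122),(277,71)]])
print('peg tips S',[np.round(S(s,*p,.196)*1000) for p in [(617,27),(611,74),(602,130)]])
print('can,cup',T(t,422,20,.18),T(t,526,22,.1))
E
```

```text
tape t [(array([343.9, 207.3]), array([574.4, -60.6, 124.9,  90.9,  11.9]))]
tape s [(array([313.8, 245.3]), array([575. , -59.7, 125.7,  91.4,  12. ]))]
green [260.  257.1] [405.9 198.9  91.9  53.9  88.2]
red [298.8 243.2] [452.7  78.4  88.5  56.4 -88.6]
blue [429.1 251.5] [ 435.7 -327.5   93.2   58.8  -84. ]
red [ 612.4 -233.5] [ 612.  -233.7   99.4   74.6   88.8]
white [ 443.5 -202.3] [ 443.5 -201.6   95.    73.1   75.2]
bars T [array([ 609., -191.]), array([ 611., -273.]), array([ 450., -156.]), array([ 430., -239.])]
bars S [array([ 611., -271.]), array([ 621., -197.]), array([ 433., -238.]), array([ 457., -163.])]
rail T ends [array([544., 474.]), array([739., 126.]), array([527., 466.]), array([725., 121.])]
peg tips T [array([488., 360.]), array([553., 252.]), array([615., 144.])]
peg roots T [array([565., 402.]), array([625., 292.]), array([688., 186.])]
peg tips S [array([492., 358.]), array([557., 248.]), array([620., 137.])]
can,cup [0.75167442 0.01932312] [ 0.77551293 -0.10568522]
```

move_arm(
  plan=[17,-36.5,0,0,0,-3.1,85,17,-36.5,0,0,0,-3.1,85,17,-36.5,0,0,0,-3.1,85,17,-36.5,0,0,0,-3.1,85,17,-36.5,0,0,0,-3.1,85,17,-36.5,0,0,0,-3.1,85,17,-36.5,0,0,0,-3.1,85,17,-36.5,0,0,0,-3.1,85,17,-36.5,0,0,0,-3.1,85,17,-36.5,0,0,0,-3.1,85,17,-36.5,0,0,0,-3.1,85,17,-36.5,0,0,0,-3.1,85],
  newtons=50,
)

```text
time: 1.4
eef_pos: [0.4081, 0.2039, 0.2314]
tcp_rot: [0.461, 0.887, 0.0, 0.0]
contact_force: [0.0, -0.6, -0.0]
opening: 0.993
finger_force: 0.0
```

move_arm(
  plan=[17,-36.5,0,0,0,-3.1,85,17,-36.5,0,0,0,-3.1,85,17,-36.5,0,0,0,-3.1,85,17,-36.5,0,0,0,-3.1,85,17,-36.5,0,0,0,-3.1,85,17,-36.5,0,0,0,-3.1,85,17,-36.5,0,0,0,-3.1,85,17,-36.5,0,0,0,-3.1,85,17,-36.5,0,0,0,-3.1,85,17,-36.5,0,0,0,-3.1,85,17,-36.5,0,0,0,-3.1,85,17,-36.5,0,0,0,-3.1,85],
)

```text
time: 2.6
eef_pos: [0.6122, -0.234, 0.231]
tcp_rot: [0.72, 0.694, -0.0, -0.0]
contact_force: [-0.0, 0.1, -0.0]
opening: 0.997
finger_force: 0.0
```

move_arm(
  plan=[0,0,0,0,0,0,85,0,0,0,0,0,0,85],
)

```text
time: 2.8
eef_pos: [0.6115, -0.233, 0.2304]
tcp_rot: [0.72, 0.694, -0.0, -0.001]
contact_force: [0.2, 0.6, -1.1]
opening: 0.997
finger_force: 0.0
```

move_arm(
  plan=[0,0,-34,0,0,0,60,0,0,-34,0,0,0,60,0,0,-33,0,0,0,60,0,0,-33,0,0,0,50,0,0,0,0,0,0,40,0,0,0,0,0,0,30,0,0,0,0,0,0,24,0,0,0,0,0,0,18,0,0,0,0,0,0,12,0,0,0,0,0,0,6,0,0,0,0,0,0,0,0,0,0,0,0,0,0],
  newtons=50,
)

```text
time: 4.0
eef_pos: [0.6134, -0.2332, 0.0995]
tcp_rot: [0.719, 0.695, 0.001, 0.002]
contact_force: [1.8, 0.2, 4.8]
opening: 0.104
finger_force: 51.3
```

move_arm(
  plan=[0,0,0,0,0,0,0,0,0,0,0,0,0,0],
)

```text
time: 4.2
eef_pos: [0.6134, -0.2332, 0.0995]
tcp_rot: [0.719, 0.695, 0.001, 0.002]
contact_force: [2.9, 0.6, 5.5]
opening: 0.103
finger_force: 51.3
```

```bash
python3 - <<'E'
from h import *
c=shot('scene');a=c['color'][140:340,180:460,::-1]
cv2.imwrite('pics/g1.png',cv2.resize(a,None,fx=2.5,fy=2.5,interpolation=cv2.INTER_CUBIC));st()
E
```

```text
4.25 [ 0.6134 -0.2332  0.0995] [[0.035, 0.999, 0.004], [0.999, -0.035, -0.002], [-0.002, 0.004, -1.0]] [-5.180e-01  3.740e-01  1.720e+00  1.000e-03  1.043e+00 -4.830e-01] 0.10555431467020607
```

View pics/g1.png

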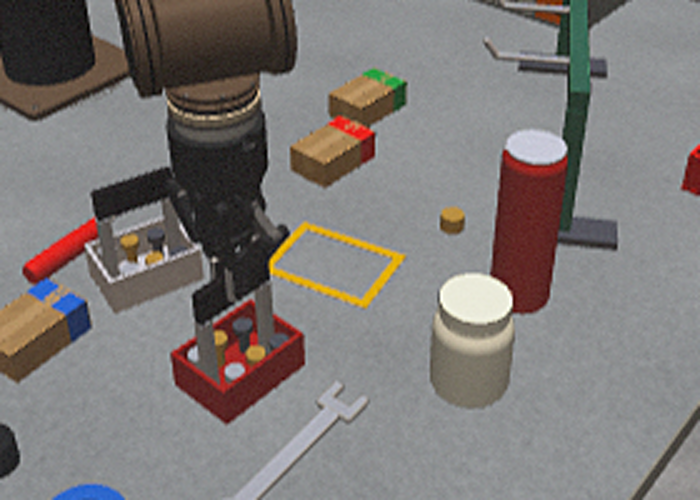

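move_arm(
  plan=[0,0,20,0,0,0,0,0,0,32,0,0,0,0,0,0,40,0,0,0,0,0,0,26,0,0,0,0,-3,20,0,0,0,2,0,-6,32,0,0,0,3,0,-7,34,0,0,0,4,0,-8,38,0,0,0,4,0,-8,38,0,0,0,4,0,-8,38,0,0,0,4,0,-8,38,0,0,0,4,0,-7,34,0,0,0,4,0],
)

```text
time: 5.45
eef_pos: [0.5535, 0.0423, 0.2117]
tcp_rot: [0.52, 0.854, -0.001, -0.003]
contact_force: [1.8, -0.2, -2.2]
opening: 0.103
finger_force: 50.1
```

move_arm(
  plan=[-6,33,0,0,0,3,0,-5,30,0,0,0,0,0,0,0,0,0,0,0,0,0,0,0,0,0,0,0],
)

```text
time: 5.85
eef_pos: [0.5437, 0.1034, 0.2126]
tcp_rot: [0.499, 0.867, -0.002, -0.002]
contact_force: [-0.0, 0.3, -2.5]
opening: 0.103
finger_force: 50.1
```

```bash
python3 - <<'E'
from h import *
st()
t=shot('top');a=t['color'][110:290,170:410,::-1]
s=shot('scene');b=s['color'][70:270,280:520,::-1]
cv2.imwrite('pics/g2.png',np.hstack([cv2.resize(a,(400,300)),cv2.resize(b,(360,300))]))
E
```

```text
5.85 [0.5437 0.1034 0.2126] [[-0.503, 0.864, -0.005], [0.864, 0.503, -0.001], [0.002, -0.005, -1.0]] [ 5.000e-03  3.800e-02  1.893e+00 -1.000e-03  1.216e+00 -5.220e-01] 0.102785545540088
```

View pics/g2.png

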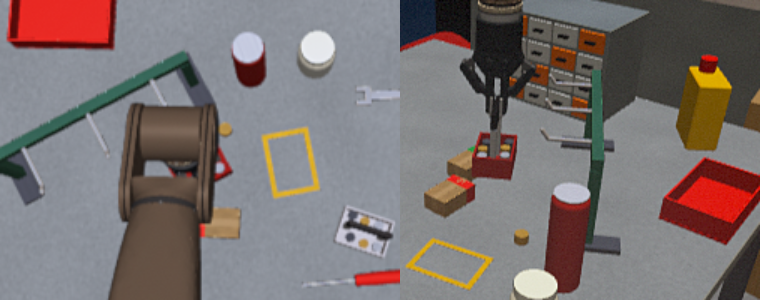

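move_arm(
  plan=[1,-2,6,0,0,0,0,8,4,0,0,0,0,0,16,9,0,0,0,0,0,20,11,0,0,0,0,0,20,12,0,0,0,0,0,20,11,0,0,0,0,0,16,10,0,0,0,0,0,8,5,0,0,0,0,0,4,2,0,0,0,0,0,0,0,0,0,0,0,0],
)

```text
time: 6.95
eef_pos: [0.659, 0.1642, 0.2211]
tcp_rot: [0.5, 0.866, -0.0, -0.0]
contact_force: [0.4, -0.0, -2.0]
opening: 0.106
finger_force: 50.1
```

```bash
python3 - <<'E'
from h import *
st()
s=shot('scene');b=s['color'][80:230,340:500,::-1]
cv2.imwrite('pics/g3.png',cv2.resize(b,(640,600),interpolation=cv2.INTER_CUBIC))
E
```

```text
6.95 [0.659  0.1642 0.2211] [[-0.5, 0.866, -0.0], [0.866, 0.5, -0.0], [0.0, -0.0, -1.0]] [ 0.095  0.303  1.575 -0.     1.264 -0.429] 0.10624299334747882
```

View pics/g3.png

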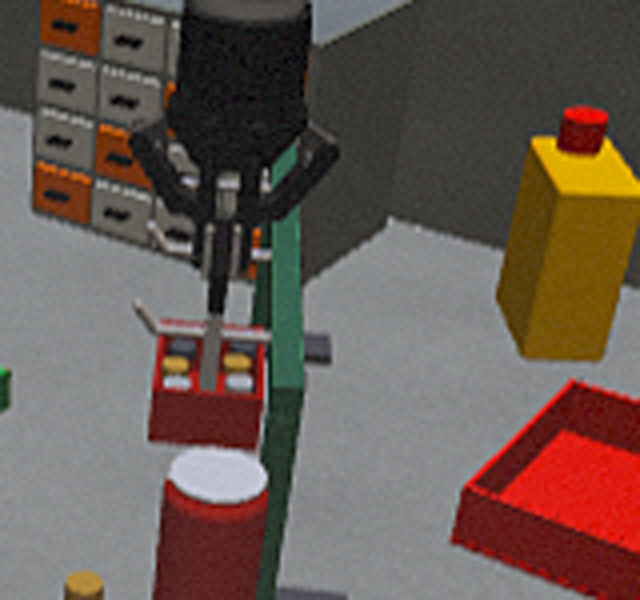

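move_arm(
  plan=[-7,-4,0,0,0,0,0,0,0,-10,0,0,0,0,0,0,-10,0,0,0,0,0,0,-8,0,0,0,0,0,0,-3,0,0,0,0,0,0,0,0,0,0,0],
)

```text
time: 7.6
eef_pos: [0.6517, 0.1605, 0.1897]
tcp_rot: [0.5, 0.866, -0.0, -0.0]
contact_force: [0.4, -1.2, -1.9]
opening: 0.107
finger_force: 50.1
```

move_arm(
  plan=[0,0,-2,0,0,0,0,0,0,0,0,0,0,0],
)

```text
time: 7.8
eef_pos: [0.6522, 0.1606, 0.1892]
tcp_rot: [0.5, 0.866, 0.0, 0.001]
contact_force: [-0.5, -0.4, 1.6]
opening: 0.106
finger_force: 50.6
```

move_arm(
  plan=[0,0,-1,0,0,0,0,0,0,0,0,0,0,12,0,0,0,0,0,0,16,0,0,0,0,0,0,22,0,0,0,0,0,0,30,0,0,0,0,0,0,32,0,0,10,0,0,0,32,0,0,20,0,0,0,32,0,0,30,0,0,0,40,0,0,10,0,0,0,60,0,0,0,0,0,0,60],
)

```text
time: 8.9
eef_pos: [0.6531, 0.1606, 0.2607]
tcp_rot: [0.5, 0.866, 0.002, 0.002]
contact_force: [0.9, 0.3, -0.7]
opening: 0.701
finger_force: 0.0
```

```bash
python3 - <<'E'
from h import *
st()
s=shot('scene');b=s['color'][80:230,340:500,::-1]
cv2.imwrite('pics/g4.png',cv2.resize(b,(640,600),interpolation=cv2.INTER_CUBIC))
E
```

```text
8.9 [0.6531 0.1606 0.2607] [[-0.5, 0.866, 0.006], [0.866, 0.5, 0.001], [-0.002, 0.005, -1.0]] [ 0.091  0.258  1.557 -0.     1.32  -0.433] 0.7005544650284601
```

View pics/g4.png

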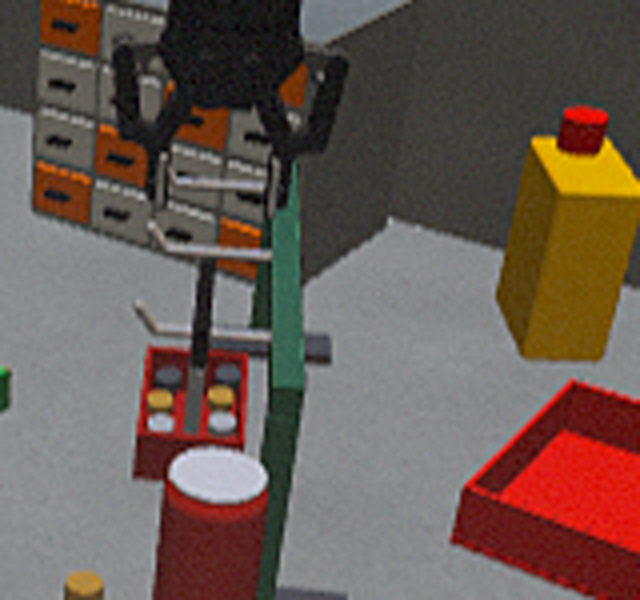

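move_arm(
  plan=[-17.5,-30,0,0,0,-3.8,60,-17.5,-30,0,0,0,-3.8,60,-17.5,-30,0,0,0,-3.8,60,-17.5,-30,0,0,0,-3.8,60,-17.5,-30,0,0,0,-3.8,60,-17.5,-30,0,0,0,-3.8,60,-17.5,-30,0,0,0,-3.8,60,-17.5,-30,0,0,0,-3.8,60,-17.5,-30,0,0,0,-3.8,60,-17.5,-30,0,0,0,-3.8,60,-17.5,-30,0,0,0,-3.8,60,-17.5,-30,0,0,0,-3.2,60],
)

```text
time: 10.15
eef_pos: [0.4402, -0.2, 0.2553]
tcp_rot: [0.794, 0.608, -0.0, -0.002]
contact_force: [-0.5, -0.0, -0.2]
opening: 0.701
finger_force: 0.0
```

move_arm(
  plan=[0,0,-20,0,0,0,60,0,0,-30,0,0,0,60,0,0,-30,0,0,0,60,0,0,0,0,0,0,60],
)

```text
time: 10.55
eef_pos: [0.4381, -0.1971, 0.1709]
tcp_rot: [0.793, 0.609, -0.002, -0.006]
contact_force: [-0.0, 0.7, -0.4]
opening: 0.703
finger_force: 0.0
```

```bash
python3 - <<'E'
from h import *
st()
s=shot('scene')
# dark bar end check: tray white blob at rim
print(np.round(px(s,[.443,-.200,.122]),1))
t=shot('top')
for n,r in dict(green=(240,240,282,275),red=(280,228,320,258),blue=(410,236,455,268)).items():
    for b in blobs(t,(0,75,50),(179,255,255),r,.036): print(n,*b)
E
```

```text
10.55 [ 0.4381 -0.1971  0.1709] [[0.259, 0.966, -0.01], [0.966, -0.259, 0.008], [0.005, -0.012, -1.0]] [-0.634 -0.083  2.092 -0.     1.146 -0.372] 0.7030606527269484
[232.1 211.3]
green [260. 257.] [406.  198.8  92.3  53.8  88.4]
red [298.8 243.2] [452.7  78.4  88.5  56.4 -88.6]
blue [424.5 250. ] [ 435.8 -321.6  108.1   95.8  -88.7]
```

move_arm(
  plan=[4,-2,-24,0,0,0,60,0,0,-24,0,0,0,60,0,0,-22,0,0,0,50,0,0,0,0,0,0,40,0,0,0,0,0,0,30,0,0,0,0,0,0,24,0,0,0,0,0,0,18,0,0,0,0,0,0,12,0,0,0,0,0,0,6,0,0,0,0,0,0,0,0,0,0,0,0,0,0,0,0,0,0,0,0,0],
)

```text
time: 11.85
eef_pos: [0.446, -0.2018, 0.1077]
tcp_rot: [0.793, 0.609, -0.0, 0.0]
contact_force: [-0.7, -1.5, 2.4]
opening: 0.095
finger_force: 53.4
```

move_arm(
  plan=[0,0,0,0,0,0,20,0,0,0,0,0,0,30,0,0,-5,0,0,0,30,0,0,-5,0,0,0,30,0,0,0,0,0,0,24,0,0,0,0,0,0,18,0,0,0,0,0,0,12,0,0,0,0,0,0,6,0,0,0,0,0,0,0,0,0,0,0,0,0,0,0,0,0,0,0,0,0],
)

```text
time: 12.95
eef_pos: [0.4457, -0.2015, 0.0973]
tcp_rot: [0.793, 0.609, -0.0, -0.0]
contact_force: [-1.8, 0.6, 0.3]
opening: 0.105
finger_force: 51.3
```

move_arm(
  plan=[0,0,20,0,0,0,0,0,0,34,0,0,0,0,0,0,40,0,0,0,0,0,0,26,0,0,0,0,4,20,0,0,0,3,0,8,36,0,0,0,3,0,8,36,0,0,0,3,0,8,36,0,0,0,3,0,8,36,0,0,0,3,0,8,36,0,0,0,3,0,6,30,0,0,0,3,0,2,24,0,0,0,3,0],
)

```text
time: 14.15
eef_pos: [0.4977, 0.0544, 0.2167]
tcp_rot: [0.648, 0.762, -0.0, -0.0]
contact_force: [0.1, -0.5, -2.3]
opening: 0.103
finger_force: 51.0
```

move_arm(
  plan=[-4,26,0,0,0,3,0,-8,34,0,0,0,3,0,-11,36,0,0,0,3,0,-11,36,0,0,0,3,0,-11,36,0,0,0,3,0,-11,36,0,0,0,3,0,-11,34,0,0,0,3,0,-8,22,0,0,0,0,0,-4,8,0,0,0,0,0,0,0,0,0,0,0,0,0,0,0,0,0,0,0,0],
)

```text
validation failed for argument at $.pl...
```

```bash
python3 - <<'E'
from h import *
st()
p=ctrl.get_state()['eef_pos']; v=np.array([.534,.383])-p[:2]
print('along',v@[.866,.5],'lat',v@[-.5,.866])
E
```

```text
14.15 [0.4977 0.0544 0.2167] [[-0.16, 0.987, -0.001], [0.987, 0.16, 0.001], [0.001, -0.001, -1.0]] [-0.094 -0.091  2.012  0.     1.222 -0.255] 0.10279765923697436
along 0.19574630833765372 lat 0.26641529908066297
```

move_arm(
  plan=[-5,20,0,0,0,3,0,-9,32,0,0,0,3,0,-10,35,0,0,0,3,0,-11,36,0,0,0,3,0,-11,36,0,0,0,3,0,-11,36,0,0,0,3,0,-10,35,0,0,0,3,0,-6,22,2,0,0,0,0,-4,12,0,0,0,0,0,0,0,0,0,0,0,0,0,0,0,0,0,0,0],
)

```text
time: 15.25
eef_pos: [0.4208, 0.3158, 0.2188]
tcp_rot: [0.5, 0.866, -0.001, 0.0]
contact_force: [0.8, -0.3, -3.2]
opening: 0.109
finger_force: 51.0
```

```bash
python3 - <<'E'
from h import *
st()
p=ctrl.get_state()['eef_pos']; v=np.array([.534,.383])-p[:2]
print('along',v@[.866,.5],'lat',v@[-.5,.866])
E
```

```text
15.25 [0.4208 0.3158 0.2188] [[-0.5, 0.866, -0.001], [0.866, 0.5, -0.001], [-0.001, -0.001, -1.0]] [ 4.510e-01 -3.200e-02  1.952e+00 -1.000e-03  1.223e+00 -7.300e-02] 0.10854895131672428
along 0.131625551526885 lat 0.0016265508953536808
```

move_arm(
  plan=[8,5,0,0,0,0,0,16,9,0,0,0,0,0,20,12,0,0,0,0,0,20,12,0,0,0,0,0,18,10,0,0,0,0,0,14,8,0,0,0,0,0,8,5,0,0,0,0,0,2,1,0,0,0,0,0,0,0,0,0,0,0,0],
)

```text
time: 16.15
eef_pos: [0.527, 0.3779, 0.219]
tcp_rot: [0.5, 0.866, -0.0, -0.0]
contact_force: [-0.8, 0.3, -2.7]
opening: 0.108
finger_force: 51.0
```

```bash
python3 - <<'E'
from h import *
st()
s=shot('scene');b=s['color'][50:200,340:500,::-1]
cv2.imwrite('pics/g5.png',cv2.resize(b,(640,600),interpolation=cv2.INTER_CUBIC))
E
```

```text
16.15 [0.527  0.3779 0.219 ] [[-0.5, 0.866, -0.001], [0.866, 0.5, -0.0], [-0.0, -0.001, -1.0]] [ 0.466  0.239  1.657 -0.     1.246 -0.057] 0.10803744027260959
```

View pics/g5.png

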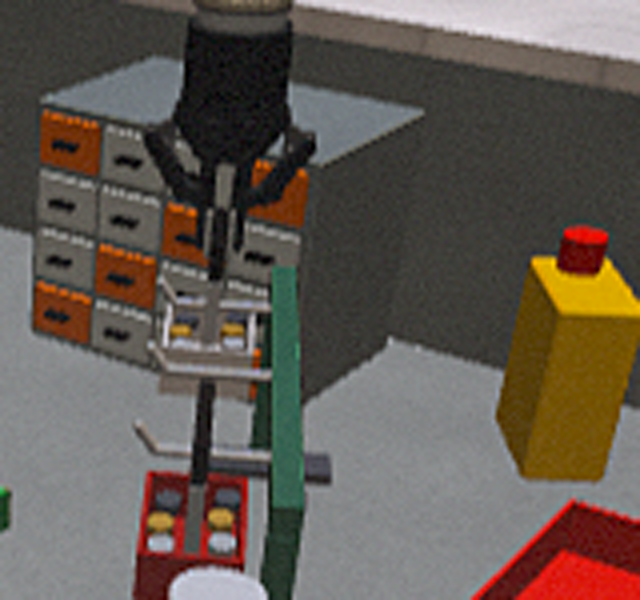

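move_arm(
  plan=[0,0,-10,0,0,0,0,0,0,-10,0,0,0,0,0,0,-8,0,0,0,0,0,0,-3,0,0,0,0,0,0,-1,0,0,0,0,0,0,0,0,0,0,0,0,0,0,0,0,0,0],
)

```text
time: 16.9
eef_pos: [0.527, 0.3786, 0.1873]
tcp_rot: [0.5, 0.866, 0.0, 0.0]
contact_force: [-0.2, 0.5, -2.2]
opening: 0.106
finger_force: 51.0
```

move_arm(
  plan=[0,0,-1.5,0,0,0,0,0,0,0,0,0,0,0],
)

```text
time: 17.1
eef_pos: [0.5271, 0.3786, 0.1871]
tcp_rot: [0.5, 0.866, 0.0, 0.0]
contact_force: [-1.3, -2.1, 2.8]
opening: 0.11
finger_force: 51.8
```

move_arm(
  plan=[0,0,0,0,0,0,12,0,0,0,0,0,0,16,0,0,0,0,0,0,22,0,0,0,0,0,0,30,0,0,0,0,0,0,32,0,0,10,0,0,0,32,0,0,20,0,0,0,32,0,0,30,0,0,0,40,0,0,12,0,0,0,60,0,0,0,0,0,0,85],
)

```text
time: 18.1
eef_pos: [0.5281, 0.3792, 0.2615]
tcp_rot: [0.5, 0.866, 0.003, 0.002]
contact_force: [-0.1, 0.7, 0.5]
opening: 0.789
finger_force: 0.0
```

```bash
python3 - <<'E'
from h import *
st()
s=shot('scene');b=s['color'][50:200,340:500,::-1]
cv2.imwrite('pics/g6.png',cv2.resize(b,(640,600),interpolation=cv2.INTER_CUBIC))
t=shot('top')
for n,r in dict(green=(240,240,282,275),red=(280,228,320,258),blue=(410,236,455,268)).items():
    for b in blobs(t,(0,75,50),(179,255,255),r,.036): print(n,*b)
E
```

```text
18.1 [0.5281 0.3792 0.2615] [[-0.5, 0.866, 0.006], [0.866, 0.5, 0.003], [-0.0, 0.006, -1.0]] [ 0.467  0.208  1.615  0.     1.312 -0.057] 0.7892799908957436
green [260.  257.1] [406.  198.8  92.3  53.8  88.4]
red [298.8 243.2] [452.7  78.4  88.5  56.4 -88.6]
blue [429.1 251.5] [ 435.3 -327.9   94.2   56.4  -86.5]
```

View pics/g6.png

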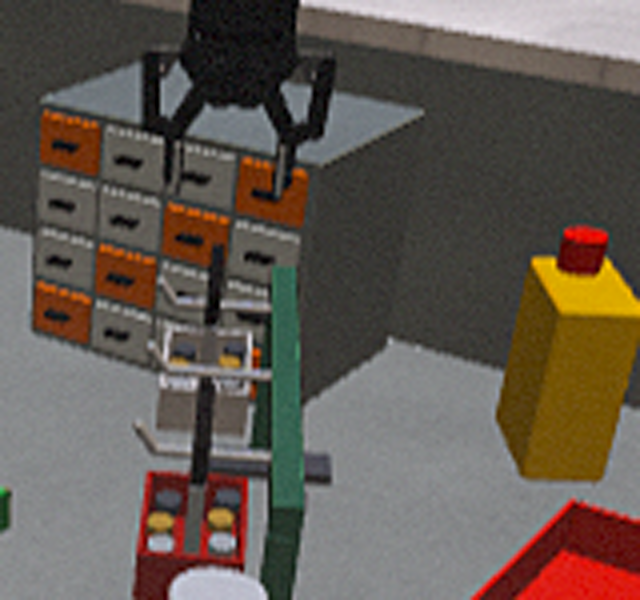

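move_arm(
  plan=[-15,-22,0,0,0,-4,85,-15,-22,0,0,0,-4,85,-15,-22,0,0,0,-4,85,-15,-22,0,0,0,-4,85,-15,-22,0,0,0,-4,85,-15,-22,-20,0,0,-4,85,-15,-22,-20,0,0,-4,85,-17,-23,-20,0,0,-3.5,85,0,0,-40,0,0,0,85,0,0,-40,0,0,0,85,0,0,-40,0,0,0,85,0,0,0,0,0,0,85],
)

```text
time: 19.4
eef_pos: [0.3984, 0.1998, 0.0708]
tcp_rot: [0.716, 0.698, -0.007, -0.004]
contact_force: [-1.5, -0.3, -0.2]
opening: 1.001
finger_force: 0.0
```

```bash
python3 - <<'E'
from h import *
st()
s=shot('scene')
for n,r in dict(green=(300,160,350,195),red=(285,180,340,220),blue=(150,245,225,300)).items():
  u0,v0,u1,v1=r
  # band top face: bright saturated colour -> centroid at z=36 mm
  print(n,[ (q[0],q[1]) for q in blobs(s,(0,70,40),(179,255,255),r,.036)])
E
```

```text
19.4 [0.3984 0.1998 0.0708] [[0.026, 1.0, -0.016], [1.0, -0.026, -0.004], [-0.004, -0.016, -1.0]] [ 0.236 -0.011  2.233 -0.     0.936  0.263] 1.000704246603091
green [(array([323. , 183.2]), array([430.4, 166.6, 180.5,  94.4, -63.7]))]
red [(array([317.5, 194. ]), array([460.7,  91.6, 204.1,  96.5, -73.2]))]
blue [(array([193.2, 266. ]), array([ 447.8, -325.9,  152.9,  102.3,  -63.6]))]
```

move_arm(
  plan=[6,2,-20,0,0,0,85,0,0,-20,0,0,0,85,0,0,-16,0,0,0,85,0,0,0,0,0,0,85,0,0,0,0,0,0,85],
)

```text
time: 19.95
eef_pos: [0.4121, 0.2039, 0.0235]
tcp_rot: [0.716, 0.698, 0.001, 0.001]
contact_force: [0.3, 0.3, 0.3]
opening: 0.993
finger_force: 0.0
```

move_arm(
  plan=[-6,-2,-7,0,0,0,85,0,0,-7,0,0,0,85,0,0,0,0,0,0,78,0,0,0,0,0,0,72,0,0,0,0,0,0,66,0,0,0,0,0,0,60,0,0,0,0,0,0,50,0,0,0,0,0,0,40,0,0,0,0,0,0,40,0,0,0,0,0,0,40],
  newtons=40,
)

```text
time: 20.95
eef_pos: [0.4054, 0.2016, 0.0083]
tcp_rot: [0.716, 0.698, 0.001, 0.0]
contact_force: [0.7, -0.1, 2.9]
opening: 0.649
finger_force: 44.6
```

move_arm(
  plan=[0,0,25,0,0,0,40,0,0,40,0,0,0,40,12,-18,0,0,0,-7,40,18,-28,0,0,0,-8,40,18,-28,0,0,0,-8,40,18,-28,0,0,0,-8,40,18,-28,0,0,0,-8,40,18,-28,0,0,0,-8,40,18,-28,0,0,0,-8,40,18,-28,0,0,0,-8,40,18,-28,0,0,0,-7.5,40,13,-20,0,0,0,-6,40],
)

```text
time: 22.15
eef_pos: [0.5736, -0.0621, 0.0714]
tcp_rot: [0.995, 0.102, -0.001, -0.0]
contact_force: [0.5, 0.4, -2.2]
opening: 0.647
finger_force: 44.1
```

move_arm(
  plan=[0,0,0,0,0,0,40,0,0,-20,0,0,0,40,0,0,-15,0,0,0,40,0,0,0,0,0,0,40],
)

```text
time: 22.55
eef_pos: [0.5701, -0.059, 0.0338]
tcp_rot: [0.994, 0.105, -0.004, -0.002]
contact_force: [-1.1, 0.3, -2.9]
opening: 0.649
finger_force: 44.1
```

```bash
python3 - <<'E'
from h import *
st()
y=R.from_quat(ctrl.get_state()['tcp_rot']).as_matrix()[:,1];print(np.degrees(np.arctan2(y[1],y[0])))
E
```

```text
22.55 [ 0.5701 -0.059   0.0338] [[0.978, 0.209, -0.008], [0.209, -0.978, 0.003], [-0.008, -0.004, -1.0]] [-0.28   0.313  1.944  0.     0.894  1.08 ] 0.649454328642323
-77.92159644987008
```

move_arm(
  plan=[0,0,-12,0,0,0,40,0,0,-8,0,0,0,40,0,0,0,0,0,0,40,0,0,0,0,0,0,40],
)

```text
time: 22.95
eef_pos: [0.5738, -0.0604, 0.0178]
tcp_rot: [0.994, 0.105, -0.0, -0.0]
contact_force: [0.5, 0.0, -2.5]
opening: 0.652
finger_force: 44.2
```

move_arm(
  plan=[1,0,-6,0,0,0,40,0,0,-4,0,0,0,40,0,0,0,0,0,0,40,0,0,0,0,0,0,60,0,0,0,0,0,0,70,0,0,0,0,0,0,80,0,0,0,0,0,0,85,0,0,30,0,0,0,85,0,0,40,0,0,0,85,0,0,40,0,0,0,85,0,0,20,0,0,0,85,0,0,0,0,0,0,85],
)

```text
time: 24.15
eef_pos: [0.5775, -0.0612, 0.1425]
tcp_rot: [0.994, 0.105, 0.004, 0.002]
contact_force: [0.9, -0.2, 0.8]
opening: 0.994
finger_force: 0.0
```

```bash
python3 - <<'E'
from h import *
st()
t=shot('top','t2.png');s=shot('scene','s2.png')
for n,r in dict(red=(280,228,320,258),blue=(410,236,455,268)).items():
    for b in blobs(t,(0,75,50),(179,255,255),r,.036): print(n,*b)
a=t['color'][170:290,270:470,::-1];b=s['color'][160:310,160:360,::-1]
cv2.imwrite('pics/g7.png',np.hstack([cv2.resize(a,(400,300)),cv2.resize(b,(400,300))]))
E
```

```text
24.15 [ 0.5775 -0.0612  0.1425] [[0.978, 0.208, 0.009], [0.208, -0.978, -0.002], [0.008, 0.004, -1.0]] [-0.28   0.166  1.891  0.     1.076  1.081] 0.9942451696873655
red [303.8 243.7] [454.5  69.  107.1  90.8 -88.5]
blue [429.1 251.5] [ 435.7 -327.5   93.2   58.8  -84. ]
```

View pics/g7.png

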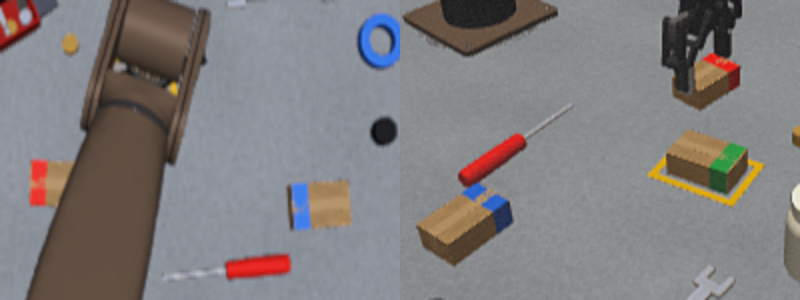

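move_arm(
  plan=[-13,-27,0,0,0,8.3,85,-14,-27,0,0,0,8.3,85,-14,-27,0,0,0,8.3,85,-14,-27,0,0,0,8.3,85,-14,-27,0,0,0,8.3,85,-14,-27,0,0,0,8.3,85,-14,-27,0,0,0,8.3,85,-14,-27,0,0,0,8.3,85,-14,-27,0,0,0,8.3,85,-14,-27,0,0,0,8.3,85,0,-1,-35,0,0,0,85,0,0,-35,0,0,0,85],
)

```text
time: 25.45
eef_pos: [0.4349, -0.3323, 0.0658]
tcp_rot: [0.676, 0.737, 0.0, -0.0]
contact_force: [-0.4, 0.1, -0.6]
opening: 0.994
finger_force: 0.0
```

move_arm(
  plan=[0,0,0,0,0,0,85,0,0,0,0,0,0,85],
)

```text
time: 25.65
eef_pos: [0.4347, -0.3302, 0.0659]
tcp_rot: [0.675, 0.737, 0.0, -0.002]
contact_force: [0.5, -0.4, 0.2]
opening: 1.001
finger_force: 0.0
```

```bash
python3 - <<'E'
from h import *
st()
s=shot('scene','s3.png');t=shot('top')
for n,r in dict(red=(280,228,320,258),).items():
    for b in blobs(t,(0,75,50),(179,255,255),r,.036): print(n,*b)
b=s['color'][230:320,140:240,::-1]
cv2.imwrite('pics/g8.png',cv2.resize(b,(600,540),interpolation=cv2.INTER_CUBIC))
# green placed, top view
for b in blobs(t,(5,60,50),(34,140,220),(320,185,370,230),.036): print('placed',*b)
E
```

```text
25.65 [ 0.4347 -0.3302  0.0659] [[-0.088, 0.996, -0.003], [0.996, 0.088, 0.004], [0.004, -0.003, -1.0]] [-0.836  0.207  2.004 -0.     0.935 -0.923] 1.0007556745877009
red [298.8 243.2] [452.7  78.4  88.5  56.4 -88.6]
placed [347.6 208.1] [562.4 -62.3  90.9  65.1 -78.1]
```

View pics/g8.png

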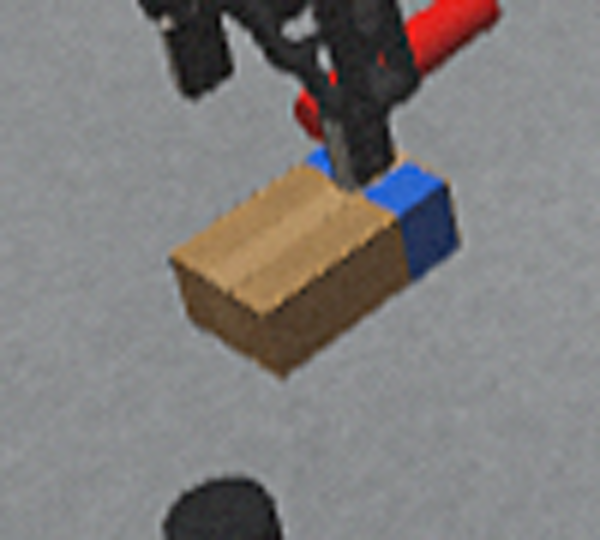

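```bash
python3 - <<'E'
from h import *
s=shot('scene');t=shot('top')
f=lambda x,y:pt(s,140+(x+.5)/6-.5,230+(y+.5)/6-.5,.036)[:2]*1000
A,B,C=f(172,260),f(262,312),f(450,183)
print(A,B,C,np.linalg.norm(A-B),np.linalg.norm(C-B),'ctr',(A+C)/2,'long',np.degrees(np.arctan2(*(C-B)[::-1])))
hsv=cv2.cvtColor(t['color'],cv2.COLOR_RGB2HSV)
print(hsv[207,325:365].tolist())
print(px(t,[.5747,-.0602,.036]))
a=t['color'][180:235,315:375,::-1]; b=s['color'][220:275,280:350,::-1]
cv2.imwrite('pics/g9.png',np.hstack([cv2.resize(a,(400,366),interpolation=cv2.INTER_CUBIC),cv2.resize(b,(400,366),interpolation=cv2.INTER_CUBIC)]))
E
```

```text
[ 418.82854761 -377.66608511] [ 468.44510398 -371.45855144] [ 464.08220889 -283.39600581] 50.0033612867581 88.17055516033854 ctr [ 441.45537825 -330.53104546] long 92.83629380119064
[[109, 24, 151], [109, 24, 151], [112, 25, 150], [109, 37, 153], [0, 7, 151], [22, 186, 217], [23, 225, 228], [22, 181, 221], [19, 38, 159], [110, 38, 156], [109, 30, 146], [14, 76, 117], [17, 120, 166], [17, 116, 163], [16, 114, 159], [17, 116, 158], [17, 114, 163], [16, 113, 165], [16, 107, 172], [16, 101, 181], [16, 102, 182], [16, 100, 181], [17, 103, 176], [17, 115, 164], [16, 115, 162], [17, 115, 160], [16, 115, 162], [17, 118, 160], [17, 105, 162], [20, 56, 163], [20, 63, 174], [22, 205, 221], [23, 219, 222], [21, 148, 204], [114, 30, 162], [109, 35, 159], [110, 25, 154], [111, 23, 154], [109, 23, 157], [109, 23, 158]]
[343.8312859  205.39839037]
```

View pics/g9.png

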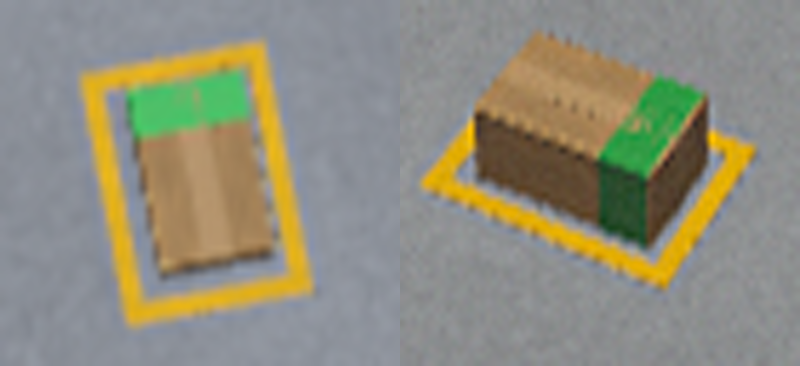

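move_arm(
  plan=[4,-1,-20,0,0,-1,85,0,0,-20,0,0,0,85,0,0,-16,0,0,0,85,0,0,0,0,0,0,85,0,0,0,0,0,0,78,0,0,0,0,0,0,72,0,0,0,0,0,0,66,0,0,0,0,0,0,60,0,0,0,0,0,0,50,0,0,0,0,0,0,40,0,0,0,0,0,0,40,0,0,0,0,0,0,40],
)

```text
time: 27.05
eef_pos: [0.4402, -0.3331, 0.0128]
tcp_rot: [0.682, 0.732, -0.0, 0.001]
contact_force: [-1.6, 0.1, 5.5]
opening: 0.644
finger_force: 45.0
```

move_arm(
  plan=[0,0,30,0,0,0,40,0,0,45,0,0,0,40,8,18,0,0,0,-8.2,40,14,28,0,0,0,-8.2,40,14,28,0,0,0,-8.2,40,14,28,0,0,0,-8.2,40,14,28,0,0,0,-8.2,40,14,29,0,0,0,-8.2,40,14,29,0,0,0,-8.2,40,14,29,0,0,0,-8.2,40,14,29,0,0,0,-8.2,40,13,24.5,0,0,0,-8.2,40],
)

```text
time: 28.25
eef_pos: [0.5724, -0.06, 0.0855]
tcp_rot: [0.995, 0.102, -0.001, -0.001]
contact_force: [-0.7, -0.2, -1.4]
opening: 0.644
finger_force: 44.1
```

move_arm(
  plan=[0,0,0,0,0,0,40,0,0,-10,0,0,0,40,0,0,-10,0,0,0,40,0,0,0,0,0,0,40,0,0,0,0,0,0,40],
)

```text
time: 28.75
eef_pos: [0.5718, -0.0627, 0.0657]
tcp_rot: [0.995, 0.104, -0.001, -0.0]
contact_force: [-0.8, 0.3, -1.8]
opening: 0.646
finger_force: 44.1
```

move_arm(
  plan=[1,0,-8,0,0,0,40,0,0,-5,0,0,0,40,0,0,-4,0,0,0,40,0,0,0,0,0,0,40],
)

```text
time: 29.15
eef_pos: [0.5737, -0.0621, 0.0494]
tcp_rot: [0.995, 0.105, -0.0, -0.0]
contact_force: [-0.5, 0.1, -1.4]
opening: 0.644
finger_force: 44.2
```

move_arm(
  plan=[0,0,-1,0,0,0,40,0,0,0,0,0,0,40,0,0,0,0,0,0,60,0,0,0,0,0,0,70,0,0,0,0,0,0,80,0,0,0,0,0,0,85,0,0,30,0,0,0,85,0,0,40,0,0,0,85,0,0,20,0,0,0,85,0,0,0,0,0,0,85],
)

```text
time: 30.15
eef_pos: [0.5766, -0.0628, 0.1435]
tcp_rot: [0.994, 0.105, 0.004, 0.002]
contact_force: [-0.2, 0.1, 0.0]
opening: 0.996
finger_force: 0.0
```

```bash
python3 - <<'E'
from h import *
st()
s=shot('scene')
b=s['color'][165:275,270:360,::-1]
cv2.imwrite('pics/g10.png',cv2.resize(b,(480,587),interpolation=cv2.INTER_CUBIC))
E
```

```text
30.15 [ 0.5766 -0.0628  0.1435] [[0.978, 0.208, 0.008], [0.208, -0.978, -0.002], [0.008, 0.004, -1.0]] [-0.283  0.163  1.892  0.     1.078  1.078] 0.9957247871290166
```

View pics/g10.png

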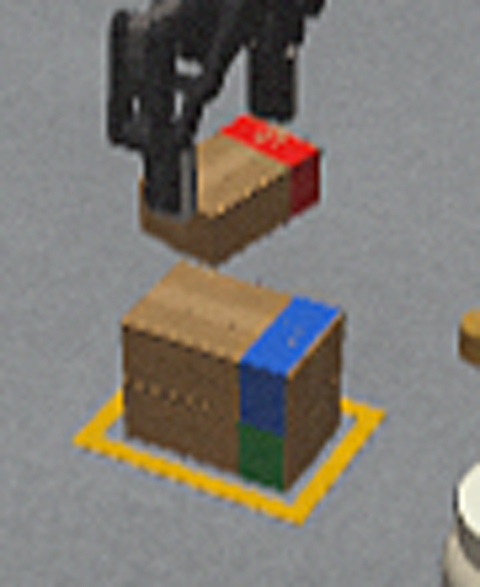

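```bash
python3 - <<'E'
from h import *
s=shot('scene')
for im in (cv2.imread('pics/scene0.png')[:,:,::-1],s['color']):
    h=cv2.cvtColor(np.ascontiguousarray(im),cv2.COLOR_RGB2HSV)
    m=((h[...,0]<6)|(h[...,0]>174))&(h[...,1]>150)
    m[:180]=0;m[215:]=0;m[:,:300]=0;m[:,345:]=0
    v,u=np.nonzero(m);print(u.mean(),v.mean(),u.max(),v.max(),len(u))
E
```

```text
322.6271186440678 193.89830508474577 329 204 118
322.7295081967213 194.18852459016392 329 204 122
```

move_arm(
  plan=[-12,14,0,0,0,7.9,85,-12,14,0,0,0,7.9,85,-12,14,0,0,0,7.9,85,-12,14,0,0,0,7.9,85,-12,14,0,0,0,7.9,85,-12,14,0,0,0,7.9,85,-12,15,0,0,0,7.9,85,-12,15,0,0,0,7.9,85,-12,14,0,0,0,7.9,85,-12,14,0,0,0,7.9,85,0,0,-35,0,0,0,85,0,0,-35,0,0,0,85],
)

```text
time: 31.45
eef_pos: [0.4532, 0.0805, 0.0674]
tcp_rot: [0.7, 0.714, 0.0, 0.0]
contact_force: [1.2, 0.5, -0.4]
opening: 0.996
finger_force: 0.0
```

move_arm(
  plan=[0,0,0,0,0,0,85,0,0,0,0,0,0,85,0,0,0,0,0,0,85],
)

```text
time: 31.75
eef_pos: [0.4548, 0.0799, 0.0699]
tcp_rot: [0.701, 0.713, 0.001, 0.001]
contact_force: [0.3, 1.2, -0.3]
opening: 0.996
finger_force: 0.0
```

move_arm(
  plan=[-1,0,-20,0,0,0,85,0,0,-20,0,0,0,85,0,0,-20,0,0,0,85,0,0,0,0,0,0,85,0,0,0,0,0,0,78,0,0,0,0,0,0,72,0,0,0,0,0,0,66,0,0,0,0,0,0,60,0,0,0,0,0,0,50,0,0,0,0,0,0,40,0,0,0,0,0,0,40,0,0,0,0,0,0,40],
)

```text
time: 32.95
eef_pos: [0.4536, 0.08, 0.0099]
tcp_rot: [0.701, 0.713, 0.0, 0.0]
contact_force: [-1.1, -0.3, 6.2]
opening: 0.65
finger_force: 43.3
```

move_arm(
  plan=[0,0,30,0,0,0,40,0,0,45,0,0,0,40,0,0,40,0,0,0,40,10,-12,0,0,0,-8,40,14,-16,0,0,0,-8,40,14,-16,0,0,0,-8,40,14,-16,0,0,0,-8,40,14,-17,0,0,0,-8,40,14,-17,0,0,0,-8,40,14,-17,0,0,0,-8,40,14,-17,0,0,0,-8,40,12,-14,0,0,0,-8,40],
)

```text
time: 34.15
eef_pos: [0.5727, -0.0628, 0.1227]
tcp_rot: [0.987, 0.162, -0.001, -0.0]
contact_force: [0.6, 0.2, -2.8]
opening: 0.647
finger_force: 43.6
```

move_arm(
  plan=[0,0,0,0,0,-7,40,0,0,-10,0,0,0,40,0,0,-15,0,0,0,40,0,0,0,0,0,0,40,0,0,0,0,0,0,40,0,0,0,0,0,0,40],
)

```text
time: 34.75
eef_pos: [0.5728, -0.0618, 0.0988]
tcp_rot: [0.994, 0.105, 0.0, 0.0]
contact_force: [0.1, -0.0, -1.0]
opening: 0.648
finger_force: 43.6
```

move_arm(
  plan=[1,0,-8,0,0,0,40,0,0,-5,0,0,0,40,0,0,-4,0,0,0,40,0,0,0,0,0,0,40,0,0,0,0,0,0,40],
)

```text
time: 35.25
eef_pos: [0.5739, -0.062, 0.082]
tcp_rot: [0.994, 0.105, 0.0, 0.0]
contact_force: [-2.4, 0.1, 0.7]
opening: 0.645
finger_force: 44.0
```

Contact made; release, then retreat clear of the stack and check.

move_arm(
  plan=[0,0,0,0,0,0,60,0,0,0,0,0,0,70,0,0,0,0,0,0,80,0,0,0,0,0,0,85,0,0,30,0,0,0,85,0,0,40,0,0,0,85,0,0,40,0,0,0,85,-20,-30,20,0,0,0,85,-20,-40,0,0,0,0,85,-20,-40,0,0,0,0,85,-20,-40,0,0,0,0,85,-10,-40,0,0,0,0,85],
)

```text
time: 36.45
eef_pos: [0.4824, -0.2532, 0.2121]
tcp_rot: [0.995, 0.105, 0.0, 0.0]
contact_force: [0.9, 0.3, 0.8]
opening: 0.998
finger_force: 0.0
```

move_arm(
  plan=[0,-30,0,0,0,0,85,0,0,0,0,0,0,85,0,0,0,0,0,0,85],
)

```text
time: 36.75
eef_pos: [0.4836, -0.2824, 0.2117]
tcp_rot: [0.995, 0.104, -0.0, -0.0]
contact_force: [0.8, 0.4, -0.7]
opening: 0.994
finger_force: 0.0
```

```bash
python3 - <<'E'
from h import *
st()
t=shot('top','t9.png');s=shot('scene','s9.png')
# top-of-stack brown+red at z=.108
h=cv2.cvtColor(t['color'],cv2.COLOR_RGB2HSV).astype(int)
H,Sa,V=h[...,0],h[...,1],h[...,2]
m=(((H>8)&(H<20)&(Sa>70)&(Sa<150)&(V>110))|(((H<6)|(H>174))&(Sa>120)&(V>150))).astype(np.uint8)*255
m[:180]=0;m[235:]=0;m[:,:318]=0;m[:,372:]=0
m=cv2.morphologyEx(m,cv2.MORPH_OPEN,np.ones((3,3)))
q=max(cv2.findContours(m,0,1)[0],key=cv2.contourArea).reshape(-1,2)
print('top carton',rect([pt(t,*p,.108)[:2] for p in q]))
# side edge in scene: dark brown/colour bands below each other (left extents per row)
h=cv2.cvtColor(s['color'],cv2.COLOR_RGB2HSV).astype(int)
for v in range(216,256,4):
    r=(h[v,280:350,1]>70)&~((h[v,280:350,0]>18)&(h[v,280:350,1]>160)); u=np.nonzero(r)[0]+280
    print(v,u.min() if len(u) else 0,u.max() if len(u) else 0)
for n,(u0,v0,u1,v1) in dict(redtray=(360,140,420,220)).items(): pass
E
```

```text
36.75 [ 0.4836 -0.2824  0.2117] [[0.978, 0.207, -0.0], [0.207, -0.978, 0.001], [-0.0, -0.001, -1.0]] [-0.71   0.051  1.881  0.     1.21   0.653] 0.9942747954619474
top carton [574.5 -63.   89.6  56.1  10.2]
216 291 332
220 291 332
224 293 333
228 293 333
232 293 333
236 293 333
240 293 338
244 286 336
248 284 333
252 295 326
```

```bash
python3 -c "
from plant import order; print(order.sign_off())"
```

```text
the job is handed in; nothing more can be done
None
```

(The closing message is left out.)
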